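Show the edge of an electrode plate

TASK

Swing the red stop bar fully aside, off the open end of the cream instrument plinth. Then push the aluminium plate along the plinth's ledge towards that end until its blue band (about three centimetres) sticks out past the end, so that a clip can be put on its edge. Only push with the fingers: do not lift or tip the plate or run it against the stop bar; leave it lying square on the ledge, and leave the coil, brass weight and magnet where they are.

Things in the scene. Friction and masses are not known exactly. Their poses are not given: they have to be found in the camera images.
- ledge: Fixed cream plinth; its flat dark top is the ledge, 60 mm above the table. Origin on the table. y runs along the ledge: top from y = -160 to +160 mm, x = -80 to +70 mm. A fence 12 mm high stands on the far (+x) side, inner face at x = +58 mm, from y = -130 to +160. The end at y = -160 is the open end where the plate is to stick out. z up.
- ledge_end (a point): Middle of the top edge of the open end of the ledge (ledge frame 0, -160, 60 mm); axes as the ledge.
- stop (a joint): Angle (rad) of the red stop bar on its vertical pivot, 0 to 1.8; starts between 0 and 0.3. At 0 it lies across the ledge, pointing to the ledge's -x; growing values swing its tip outward past the open end; at 1.57 it points along -y, at 1.8 it is fully aside at its limit. Stiff hinge: stays where left, needs about 1 N at mid length.
- stop_pivot (a point): Pivot axis of the stop bar, at the height of the ledge top: (64, -150, 60) mm in the ledge frame. A round red hub of 20 mm diameter, 23 mm high, stands here.
- stop_tip (a point): Middle of the top of the stop bar's free end, 120 mm from the pivot. The bar is 10 mm thick; its underside is 3 mm and its top 19 mm above the ledge top.
- plate: Loose flat aluminium plate, 100 mm (its x) by 120 mm (its y) by 6 mm thick, about 0.2 kg, lying on the ledge. Origin in the centre of its underside. Its -y end, which faces the open end of the ledge, carries a blue band 30 mm wide on top.
- plate_front (a point): Middle of the plate's leading (-y, blue) edge, 60 mm from the plate's centre, at half its thickness.
- coil: Bystander: coil module, black and copper, 60 x 60 x 54 mm plus two red posts to 66 mm height, loose on the table behind the fence. Origin under its centre.
- weight: Bystander: brass weight with a neck, 40 mm diameter, 45 mm high, loose on the table off one end of the plinth. Origin under its centre.
- magnet: Bystander: red and blue bar magnet, 90 x 20 x 15 mm (long axis x), loose on the table off the other end of the plinth. Origin under its centre.
Things that resemble listed ones, but are neither listed nor needed, are in the scene too. Several things have the shape of the plate; the one meant has the colours described above.

How it is judged:
By the outcome, as a careful person would: the job done as asked, in the order asked, and still so for the second after the job is handed in, with the robot touching nothing.
It also fails if it takes over 64 s, if anything falls off the work surface, if the arm or the gripper's body presses on something with over 40 N, if the wrist force passes 120 N, or if a joint passes its speed limit or range.

ROBOT

A 6-joint arm with a two-finger parallel gripper is mounted at the origin on the work surface. World frame = base frame: x ahead of the robot, y to its left, z up, the work surface at z = 0. Lengths are in m, angles in degrees, forces in N, time in s.
With the tool pointing down it reaches from about 0.375 to 0.9 m from the base axis. Payload 3.1 kg.
Tool frame: the origin (TCP) lies midway between the tips of the shut fingers; the grasp point (between the pads) lies 19 mm behind it; z points along the fingers, y is the direction in which the jaws open and shut (so a half turn about z gives the same grasp; the last joint's range is limited). The gripper opens to 87 mm and grips with 3 to 60 N. Pads are 19 mm wide; open, the fingers measure 117 mm over their backs; the gripper's body (75 mm by 190 mm) begins 51 mm behind the grasp point.
Start: joints at [-77.779, 30.224, 82.088, -0, 67.689, -10.227], TCP at [0.239, -0.578, 0.223] pointing down, gripper open.
Joint ranges: [-176.69, 176.69], [-43.24, 126.21], [12.49, 139.97], [-82, 262], [0, 151.66], [-163.58, 163.58]. Speed limits (degrees/s): [159.86, 159.86, 180, 180, 180, 180].

INTERFACE

Orientations are given as a 3x3 rotation matrix whose columns are the frame's x, y, z axes.
In Python, from rig import bot gives the robot as it stands.
- The arm moves only by the tool carry_out, never from a script. Its arguments are lists of equal length, an entry for each row: "grip": the gripper's target within -1 to 1 (fully open at 1, half-way at 0, shut at -1); "slide": the shift along the tool's x, y, z in mm, a list of three; "twist": the turn, a rotation vector about the tool's x, y, z in rad, a list of three. In form: {"grip": [grip, ...], "slide": [[dx, dy, dz], ...], "twist": [[wx, wy, wz], ...]}. A call has 1 to 12 rows; each row shifts and turns the pose as measured when the row begins, along the tool's axes as they then stand; what a row does not reach is not made up. A row lasts 1/10 s, in which the tool goes at most 50 mm and 8.59 degrees, less where a joint would pass 70% of its speed; a pose out of reach is approached as far as the arm can. A call is refused whole if a number of a shift passes 50 or a number of a turn 0.15, either way. A call with a gripper value outside its range is refused whole. The fingers move at their own pace and stop on an object; the grip force is fixed at half the most. Time passes only in rows, so rows that do not move let the fingers close. It gives the time, the measured TCP pose, the force and the opening at its end, in the units of the state.
- bot.read_state(): the state, without advancing time (a new reading comes with each control period).
- bot.capture(name): name is "scene" or "top" or "wrist"; returns a dict with "color" (480x640x3 uint8, red, green, blue), "depth" (480x640 float32, m along the optical axis (not along the pixel's ray), 0 where there is no reading), "fx", "fy", "cx", "cy" (pixels), "k1" (the pictures are not rectified: a ray, as slopes to the right and down, at radius r is drawn at 1 + k1 r^2 times it, then the intrinsics apply), "position" and "rotation" of the camera in the world; the wrist camera has in their place "T_tool_cam" (4x4, takes a point from camera to tool coordinates, whose origin is the TCP and whose axes are the flange's). Camera axes: x right, y up, looking along -z (the intrinsics and any distortion apply to the point x, -y, -z); pixel columns grow to the right and rows downward; lengths in m; the calibration is good to about 2 mm. A picture is of the moment at which its call begins: read the wrist's pose just before it.
- bot.hand_in(): hands the job in, once; it reports no verdict.
The state is a dict: "time_s": time; "joint_positions": joint angles; "qvel": joint speeds; "tau": joint torques, N m; "position": TCP position; "tcp_rot": TCP orientation; "force": force on the tool from outside, world axes, zero at the start; "moment": the same for the moment, N m; "opening": opening from 0.0 (shut) to 1.0 (fully open).
Only numpy, scipy, OpenCV 4.12 (cv2) and the standard library are available. Lean on these libraries where they do the work, as an engineer would, in place of code of your own. Each camera call takes 0.05 s, during which the arm holds its last target.

## Working session

There is one attempt and no reset: what is moved stays moved. The work goes in short steps, Python scripts to look and compute and a tool call to move; the robot and the scene stay as the last step left them, time stands still between calls to the robot, and variables do not carry over. Pictures are saved under pics/ and viewed, and the job is handed in when it is done.

Besides the shell and the picture viewer there is one more tool, called after "Call:" as name(argument=value, ...) on one line, values as JSON. carry_out: Moves the arm, as the interface text tells. Its arguments: {"type":"object","properties":{"grip":{"type":"array"},"slide":{"type":"array"},"twist":{"type":"array"}},"required":["grip","slide","twist"]}

```bash
mkdir -p pics; ls
python3 - <<'E'
from rig import bot
import cv2
for n in("scene","top","wrist"):
    c=bot.capture(n); cv2.imwrite(f"pics/{n}0.png",c["color"][:,:,::-1])
    print(n,{k:v for k,v in c.items() if k not in("color","depth")})
s=bot.read_state();print(s)
E
```

```text
pics
scene {'fx': 465.32881255552707, 'fy': 465.32881255552707, 'cx': 322.9446770000153, 'cy': 241.1134405897105, 'k1': -0.06841849658442538, 'position': array([ 1.26768348, -0.21145057,  0.54053507]), 'rotation': array([[ 0.33768918, -0.51048073,  0.79080683],
       [ 0.94121311,  0.17495764, -0.288977  ],
       [ 0.0091595 ,  0.84190216,  0.53955245]])}
top {'fx': 558.102134978083, 'fy': 558.102134978083, 'cx': 317.8911182719043, 'cy': 230.33266969781354, 'k1': -0.03883200569097725, 'position': array([0.42075504, 0.0447966 , 1.02219318]), 'rotation': array([[ 0.02076821,  0.98544192, -0.16873917],
       [-0.99973386,  0.01877355, -0.01340792],
       [-0.01004489,  0.16897272,  0.98556954]])}
wrist {'fx': 417.68930389631527, 'fy': 417.68930389631527, 'cx': 316.7504264773078, 'cy': 242.7893956093393, 'k1': -0.09212220266595363, 'T_tool_cam': array([[-3.33515972e-04,  9.59486946e-01,  2.81752886e-01,
         7.81119550e-02],
       [ 9.99999558e-01,  5.67717250e-04, -7.49598236e-04,
         8.01647789e-04],
       [-8.79185696e-04,  2.81752511e-01, -9.59486711e-01,
        -1.62
[... 179 characters left out ...]
.21376152e+01, -6.08885910e-04,
        6.76911472e+01, -1.02275529e+01]), 'qvel': array([ 0.01322719, -0.25570237, -0.25944894,  0.04765715, -0.11926819,
       -0.02446214]), 'tau': array([ 5.45724270e-04, -4.40429306e+01, -1.76842672e+01,  6.33784267e-02,
        5.52543544e-02, -8.37195512e-05]), 'position': array([ 0.23855749, -0.57708286,  0.2218012 ]), 'tcp_rot': array([[ 9.24223929e-01,  3.81850752e-01, -3.64415612e-04],
       [ 3.81850817e-01, -9.24222525e-01,  1.63611283e-03],
       [ 2.87949799e-04, -1.65128703e-03, -9.99998595e-01]]), 'force': array([-0.15616775,  0.64188403,  0.35100286]), 'moment': array([-0.00345407, -0.03887082,  0.009855  ]), 'opening': 1.0010859138295782}
```

View pics/top0.png

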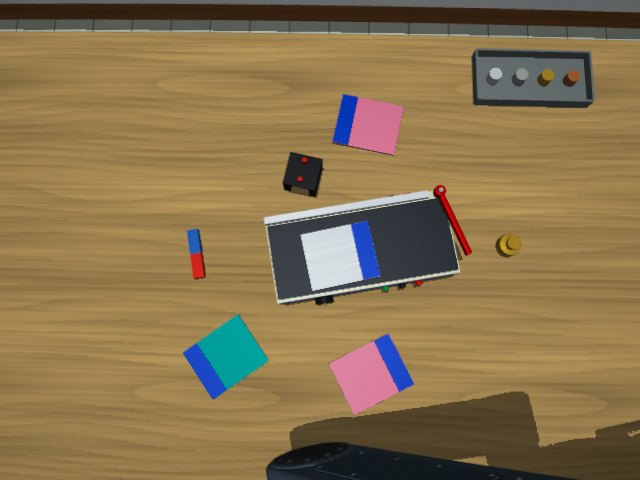

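View pics/scene0.png

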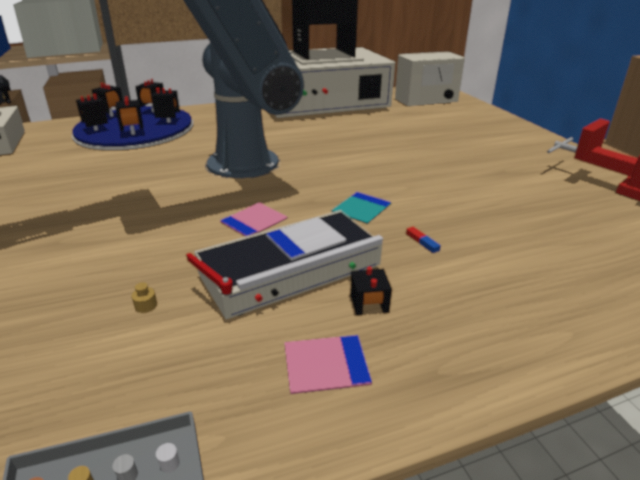

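View pics/wrist0.png

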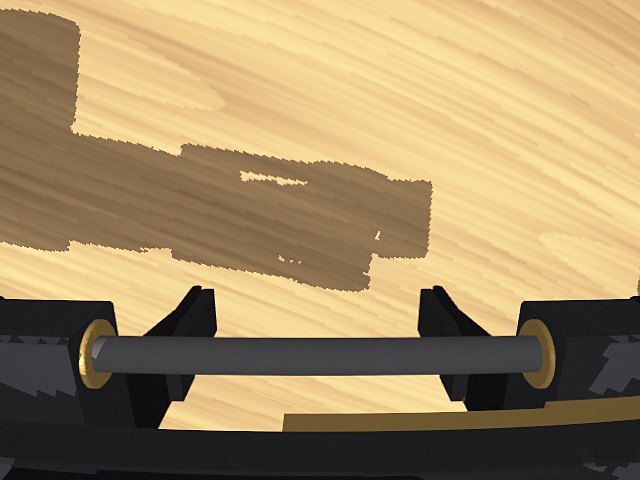

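The plate could be mistaken for one of the others: top-view pink (368,124), pink (371,374) and teal (226,357), all on the table. The silver one with the blue band at (340,256), on the dark ledge, matches the description. The open end is on the right, with the red hub at (440,190) and the bar tip at (468,252).

```bash
cat > h.py <<'E'
import numpy as np, cv2
from rig import bot
def rays(c,uv,R=None):
    K=np.array([[c["fx"],0,c["cx"]],[0,c["fy"],c["cy"]],[0,0,1.]])
    p=cv2.undistortPoints(np.float64(uv).reshape(-1,1,2),K,np.array([c["k1"],0,0,0.])).reshape(-1,2)
    d=np.c_[p[:,0],-p[:,1],-np.ones(len(p))]
    return d@c["rotation"].T
def wristpose(c,s):
    T=np.eye(4);T[:3,:3]=s["tcp_rot"];T[:3,3]=s["position"]
    M=T@c["T_tool_cam"]; c["rotation"]=M[:3,:3];c["position"]=M[:3,3];return c
def onplane(c,uv,z):
    d=rays(c,uv);o=np.array(c["position"]);return o+d*((z-o[2])/d[:,2])[:,None]
def proj(c,P):
    q=(np.atleast_2d(P)-c["position"])@c["rotation"]
    x=q[:,0]/-q[:,2];y=-q[:,1]/-q[:,2];f=1+c["k1"]*(x*x+y*y)
    return np.c_[c["fx"]*x*f+c["cx"],c["fy"]*y*f+c["cy"]]
def big(m):
    n,l,st,ce=cv2.connectedComponentsWithStats(m.astype(np.uint8));i=1+np.argmax(st[1:,4]);return l==i
def rect(m):
    cs,_=cv2.findContours(m.astype(np.uint8),cv2.RETR_EXTERNAL,cv2.CHAIN_APPROX_NONE)
    c=max(cs,key=cv2.contourArea);return c[:,0,:]
E
cat > m.py <<'E'
from h import *
c=bot.capture("top");im=c["color"].astype(int);r,g,b=im[...,0],im[...,1],im[...,2]
box=np.zeros(r.shape,bool);box[170:320,250:500]=1
white=box&(abs(r-b)<25)&(r>190); blue=box&(b>r+80)&(b>g+80); red=box&(r>120)&(g<60)&(b<60)
dark=box&(r<75)&(abs(r-b)<25)&(abs(r-g)<25)
def R(m,z,n):
    P=onplane(c,rect(m),z)[:,:2].astype(np.float32)*1000
    q=cv2.minAreaRect(P);B=cv2.boxPoints(q);print(n,np.round(q[0],1),np.round(q[1],1),"ang",round(q[2],2),np.round(B).tolist())
    return P
er=cv2.morphologyEx(white.astype(np.uint8),cv2.MORPH_OPEN,np.ones((15,15)))>0
pl=big(cv2.morphologyEx((er|big(blue)).astype(np.uint8),cv2.MORPH_CLOSE,np.ones((5,5))))
R(pl,.066,"plate");R(big(blue),.066,"blue");R(big(red),.079,"bar")
fill=big(cv2.morphologyEx((dark|pl).astype(np.uint8),cv2.MORPH_CLOSE,np.ones((5,5))));R(fill,.060,"ledge")
o=c["color"].copy();
for m,k in((pl,(0,255,0)),(big(red),(255,255,0)),(fill,(255,0,255))):
    cs,_=cv2.findContours(m.astype(np.uint8),0,1);cv2.drawContours(o,cs,-1,k,1)
cv2.imwrite("pics/m0.png",cv2.resize(o[160:320,240:520],None,fx=2.8,fy=2.8,interpolation=0)[:,:,::-1])
# depth check
for uv in [(330,260),(400,240),(439,190),(455,222),(510,245)]:
    d=c["depth"][uv[1],uv[0]];print(uv,np.round((c["position"]+rays(c,[uv])[0]*d)*1000))
E
python3 m.py
```

```text
plate [542.   18.8] [ 98.6 118. ] ang 13.16 [[481.0, 65.0], [507.0, -50.0], [603.0, -27.0], [577.0, 87.0]]
blue [552.3 -24.4] [97.7 29.3] ang 13.16 [[501.0, -21.0], [508.0, -50.0], [603.0, -28.0], [597.0, 1.0]]
bar [ 607.2 -176.1] [127.9  18.2] ang 25.28 [[545.0, -195.0], [553.0, -212.0], [669.0, -157.0], [661.0, -141.0]]
ledge [550.6 -20.4] [150.7 316.8] ang 12.36 [[443.0, 118.0], [511.0, -191.0], [658.0, -159.0], [590.0, 150.0]]
(330, 260) [533.  36.  64.]
(400, 240) [571. -86.  59.]
(439, 190) [ 655. -149.   88.]
(455, 222) [ 602. -178.   77.]
(510, 245) [ 568. -283.   44.]
```

View pics/m0.png

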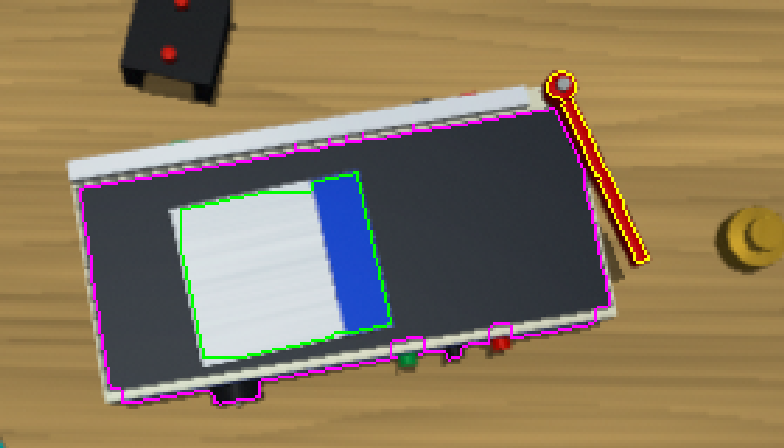

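```bash
cat > l.py <<'E'
from h import *
c=bot.capture("top")
g=cv2.cvtColor(c["color"][:,:,::-1].copy(),cv2.COLOR_BGR2HSV)
S=g[...,1].astype(int)
def subedge(p0,p1,n=15,half=6):
    # strongest saturation step perpendicular to p0->p1
    p0,p1=np.array(p0,float),np.array(p1,float);t=(p1-p0)/np.linalg.norm(p1-p0);nn=np.array([-t[1],t[0]]);out=[]
    for a in np.linspace(.05,.95,n):
        s=np.arange(-half,half+.1,.5);q=(p0+a*(p1-p0))+s[:,None]*nn
        v=cv2.remap(S.astype(np.float32),q[:,0].astype(np.float32).reshape(1,-1),q[:,1].astype(np.float32).reshape(1,-1),1)[0]
        w=np.abs(v[2:]-v[:-2]);i=np.argmax(w);out.append(q[i+1])
    return np.array(out)
def line(uv,z,n):
    P=onplane(c,uv,z)[:,:2]*1000
    for _ in range(3):
        vx,vy,x0,y0=cv2.fitLine(P.astype(np.float32),cv2.DIST_HUBER,0,.01,.01).ravel()
        r=abs((P[:,0]-x0)*vy-(P[:,1]-y0)*vx);P=P[r<max(1,2*np.median(r))]
    print(n,np.round([x0,y0],1),"dir",np.round(np.degrees(np.arctan2(vy,vx)),2),len(P));return np.array([x0,y0]),np.array([vx,vy])
near=line(subedge((300,299.5),(455,272.5)),.06,"near")
op=line(subedge((445,205),(459,268),half=3),.06,"open")
far=line(subedge((268,228),(277,300),half=4),.06,"far")
def ix(a,b):
    t=np.linalg.solve(np.c_[a[1],-b[1]],b[0]-a[0]);return a[0]+t[0]*a[1]
A,B=ix(near,op),ix(near,far);print("corners open-near",A,"far-near",B,"len",np.linalg.norm(A-B))
y=(B-A)/np.linalg.norm(B-A);x=np.array([y[1],-y[0]]);O=(A+B)/2+80*x
print("O",O,"yaw",np.degrees(np.arctan2(x[1],x[0])))
hub=onplane(c,[(440.7,190.7)],.083)[0,:2]*1000;print("hub in ledge",(hub-O)@x,(hub-O)@y)
for p in[(542,18.8),(553,-204),(549,-203)]:print(p,(np.array(p)-O)@x,(np.array(p)-O)@y)
E
python3 l.py
```

```text
near [486.2 -45.7] dir -79.2 10
open [ 566.5 -179.8] dir 11.1 11
far [526.9 139.1] dir 10.59 14
corners open-near [ 513.70386 -190.20248] far-near [453.51764 125.37453] len 321.26508
O [562.19434  -17.426674] yaw 10.797667
hub in ledge 65.8016607729827 -150.76910404016925
(542, 18.8) -13.050040065607254 39.36850866606883
(553, -204) -43.98443885978145 -181.54753991433927
(549, -203) -47.7262769871561 -179.81587984630414
```

```bash
cat > g.py <<'E'
from h import *
O=np.array([562.2,-17.4]);yw=np.radians(10.8)
X=np.array([np.cos(yw),np.sin(yw)]);Y=np.array([-np.sin(yw),np.cos(yw)])
def toL(p): d=np.array(p)[:2]-O; return np.array([d@X,d@Y])
def toW(q): return O+q[0]*X+q[1]*Y
def fing(th,r=85,gap=0,hx=15,hy=9.5):
    n=np.array([np.sin(th),-np.cos(th)]);d=np.array([-np.cos(th),-np.sin(th)])
    return np.array([64,-150])+r*d-n*(5+gap+hx*abs(n[0])+hy*abs(n[1]))
def st():
    s=bot.read_state();R=s["tcp_rot"];p=s["position"]*1000
    print("t",round(s["time_s"],2),"tcp",p.round(1),"L",toL(p).round(1),"yawL",round(np.degrees(np.arctan2(R[1,0],R[0,0]))-10.8,2),"tilt",R[:2,2].round(4),"F",s["force"].round(1),"op",round(s["opening"],3),"J",s["joint_positions"].round(0));return s
def need(q,z):
    s=st();R=s["tcp_rot"];w=np.r_[toW(q),z]-s["position"]*1000
    print("slide needed",(R.T@w).round(1))
    rv,_=cv2.Rodrigues(R.T@np.array([[Y[0],X[0],0],[Y[1],X[1],0],[0,0,-1]]));print("twist needed",rv.ravel().round(4))
E
python3 - <<'E'
from g import *
for th in np.arange(.25,1.86,.1):print(round(th,2),fing(th).round(1))
need(fing(.25,gap=15),223)
c=bot.capture("top")
# plate corners by edge colour: blue front line
im=c["color"].astype(int);b=(im[...,2]>im[...,0]+80)&(im[...,2]>im[...,1]+60);b[:170]=0;b[320:]=0;b[:,:320]=0;b[:,420:]=0
P=onplane(c,rect(big(b)),.066)[:,:2]*1000
print(np.round([toL(p) for p in cv2.boxPoints(cv2.minAreaRect(P.astype(np.float32)))],1))
w=(abs(im[...,0]-im[...,2])<30)&(im[...,0]>150);w[:228]=0;w[288:]=0;w[:,:290]=0;w[:,375:]=0
w=big(cv2.morphologyEx(w.astype(np.uint8),cv2.MORPH_OPEN,np.ones((7,7))))
P=onplane(c,rect(w),.066)[:,:2]*1000
print(np.round([toL(p) for p in cv2.boxPoints(cv2.minAreaRect(P.astype(np.float32)))],1))
E
```

```text
0.25 [ -22.8 -153.7]
0.35 [ -22.4 -161.2]
0.45 [ -21.3 -168.9]
0.55 [ -19.4 -176.6]
0.65 [ -16.8 -184.2]
0.75 [ -13.3 -191.7]
0.85 [  -9. -199.]
0.95 [  -3.9 -205.9]
1.05 [   2.  -212.4]
1.15 [   8.7 -218.4]
1.25 [  16.1 -223.7]
1.35 [  24.2 -228.2]
1.45 [  32.9 -231.8]
1.55 [  42.  -234.6]
1.65 [  50.1 -236.4]
1.75 [  58.  -237.5]
1.85 [  66.2 -237.8]
t 0.25 tcp [ 238.6 -577.3  222.1] L [-422.8 -489.3] yawL 11.65 tilt [-0.0002  0.001 ] F [0.2 0.6 0.3] op 1.0 J [-78.  30.  82.  -0.  68. -10.]
slide needed [ 458.8 -263.    -0.6]
twist needed [-7.0000e-04 -8.0000e-04 -1.3675e+00]
[[-60.8   7.8]
 [-59.5 -22.2]
 [ 39.1 -18.1]
 [ 37.9  11.9]]
[[-65.   97.6]
 [-61.3   9.2]
 [ 37.8  13.4]
 [ 34.1 101.7]]
```

Call:
carry_out(grip=[-1, -1, -1, -1, -1, -1, -1, -1, -1, -1, -1, -1], slide=[[38, -22, 0], [38, -22, 0], [38, -22, 0], [38, -22, 0], [38, -22, 0], [38, -22, 0], [38, -22, 0], [38, -22, 0], [38, -22, 0], [38, -22, 0], [38, -22, 0], [38, -21, 0]], twist=[[0, 0, 0], [0, 0, 0], [0, 0, 0], [0, 0, 0], [0, 0, 0], [0, 0, 0], [0, 0, 0], [0, 0, 0], [0, 0, 0], [0, 0, 0], [0, 0, 0], [0, 0, 0]])

```text
time_s: 1.5
position: [0.57, -0.1538, 0.221]
tcp_rot: [[0.929, 0.37, 0.002], [0.37, -0.929, -0.007], [-0.0, 0.007, -1.0]]
force: [0.3, -1.2, -0.8]
opening: 0.03
```

Call:
carry_out(grip=[-1, -1, -1, -1, -1, -1, -1, -1, -1, -1, -1], slide=[[0, 0, 0], [0, 0, 0], [0, 0, 0], [0, 0, 0], [0, 0, 0], [0, 0, 0], [0, 0, 0], [0, 0, 0], [0, 0, 0], [0, 0, 0], [0, 0, 0]], twist=[[0, 0, -0.137], [0, 0, -0.137], [0, 0, -0.137], [0, 0, -0.137], [0, 0, -0.137], [0, 0, -0.137], [0, 0, -0.137], [0, 0, -0.137], [0, 0, -0.137], [0, 0, -0.137], [0, 0, 0]])

```text
time_s: 2.6
position: [0.5741, -0.1452, 0.2204]
tcp_rot: [[-0.244, 0.97, 0.004], [0.97, 0.244, -0.005], [-0.006, 0.002, -1.0]]
force: [0.0, 0.7, -0.4]
opening: 0.003
```

Run:
```python
from g import *
need(fing(.25,gap=15),68)
c=bot.capture("top");cv2.imwrite("pics/a1.png",c["color"][:,:,::-1])
```

```text
t 2.6 tcp [ 574.1 -145.2  220.4] L [ -12.3 -127.8] yawL 93.32 tilt [ 0.0038 -0.0049] F [ 0.   0.7 -0.4] op 0.003 J [-25.  28.  87.  -0.  65. -39.]
slide needed [ -9.6 -15.2 152.4]
twist needed [0.0026 0.0056 0.058 ]
```

View pics/a1.png

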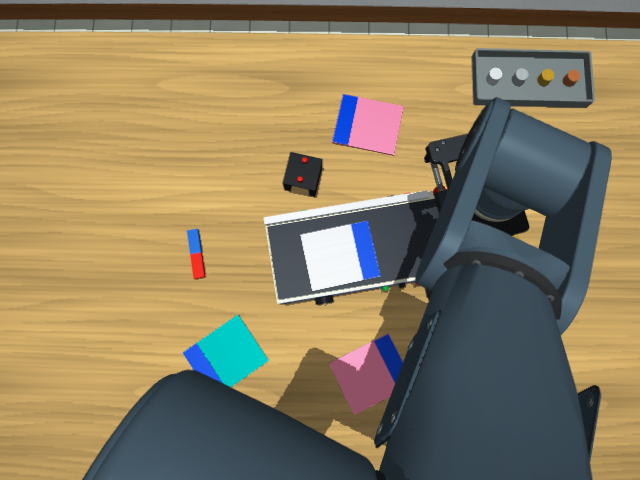

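Call:
carry_out(grip=[-1, -1, -1, -1, -1, -1, -1], slide=[[-5, -8, 0], [-5, -7, 20], [0, 0, 30], [0, 0, 30], [0, 0, 20], [0, 0, 0], [0, 0, 0]], twist=[[0, 0, 0.058], [0, 0, 0], [0, 0, 0], [0, 0, 0], [0, 0, 0], [0, 0, 0], [0, 0, 0]])

```text
time_s: 3.35
position: [0.5643, -0.1604, 0.1197]
tcp_rot: [[-0.162, 0.987, 0.01], [0.987, 0.163, -0.008], [-0.009, 0.009, -1.0]]
force: [-0.7, 0.2, 0.7]
opening: 0.007
```

Run:
```python
from g import *
need(fing(.25,gap=15),68)
c=bot.capture("scene");cv2.imwrite("pics/a2.png",c["color"][:,:,::-1])
c=bot.capture("wrist");cv2.imwrite("pics/a2w.png",c["color"][:,:,::-1])
```

```text
t 3.35 tcp [ 564.3 -160.4  119.7] L [ -24.8 -140.8] yawL 88.55 tilt [ 0.01   -0.0076] F [-0.7  0.2  0.7] op 0.007 J [-27.  35.  93.  -0.  51. -36.]
slide needed [ 2.1 -2.2 51.6]
twist needed [ 0.0085  0.0093 -0.0253]
```

View pics/a2.png

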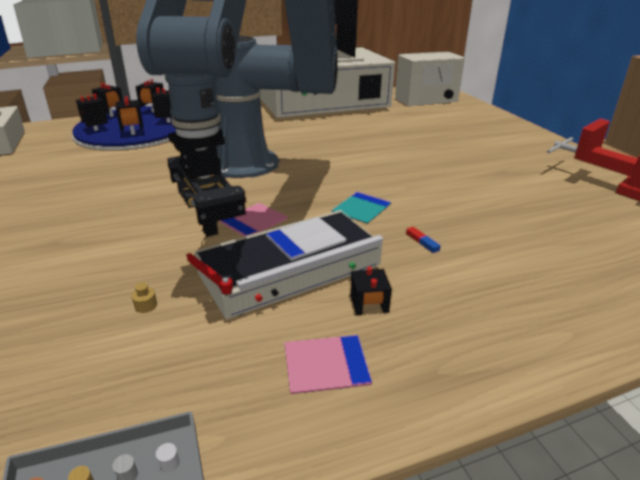

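View pics/a2w.png

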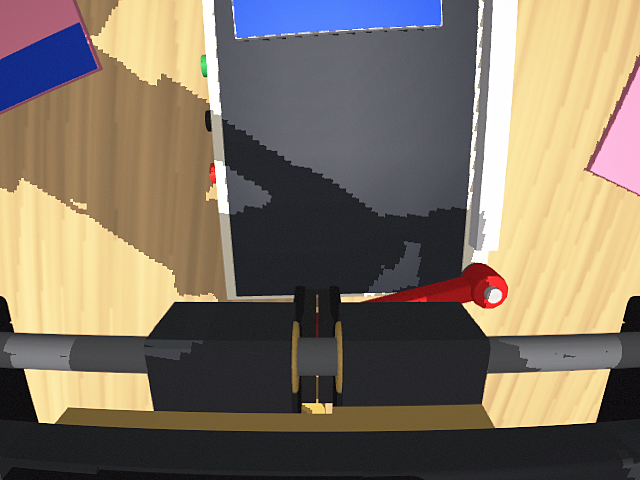

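Call:
carry_out(grip=[-1, -1, -1, -1, -1, -1], slide=[[5, -1, 0], [0, 0, 15], [0, 0, 20], [0, 0, 15], [0, 0, 0], [0, 0, 0]], twist=[[0.008, 0.009, -0.02], [0, 0, 0], [0, 0, 0], [0, 0, 0], [0, 0, 0], [0, 0, 0]])

```text
time_s: 4.05
position: [0.5682, -0.1565, 0.0771]
tcp_rot: [[-0.186, 0.982, 0.014], [0.982, 0.186, -0.006], [-0.008, 0.013, -1.0]]
force: [-0.2, 0.6, -0.6]
opening: 0.003
```

Run:
```python
from g import *
need(fing(.25,gap=15),68)
```

```text
t 4.05 tcp [ 568.2 -156.5   77.1] L [ -20.1 -137.8] yawL 89.93 tilt [ 0.0141 -0.0058] F [-0.2  0.6 -0.6] op 0.003 J [-26.  39.  95.   0.  46. -37.]
slide needed [-1.3 -6.5  9. ]
twist needed [ 0.0128  0.0084 -0.0011]
```

Call:
carry_out(grip=[-1, -1, -1, -1, -1, -1, -1, -1, -1], slide=[[0, -2, 9], [0, 0, 2], [-9, 0, 0], [-9, 0, 0], [-9, 0, 0], [-9, 1, 0], [-9, 1, 0], [-9, 2, 0], [0, 0, 0]], twist=[[0.013, 0.008, 0], [0, 0, 0], [0, 0, 0], [0, 0, 0], [0, 0, 0], [0, 0, 0], [0, 0, 0], [0, 0, 0], [0, 0, 0]])

```text
time_s: 4.95
position: [0.5835, -0.2154, 0.0688]
tcp_rot: [[-0.186, 0.983, 0.004], [0.983, 0.186, -0.002], [-0.003, 0.004, -1.0]]
force: [-1.3, -0.4, -0.5]
opening: 0.009
```

Run:
```python
from g import *
need(fing(1.05),69)
c=bot.capture("wrist");cv2.imwrite("pics/a3w.png",c["color"][:,:,::-1])
```

```text
t 4.95 tcp [ 583.5 -215.4   68.8] L [ -16.2 -198.5] yawL 89.9 tilt [ 0.004  -0.0022] F [-1.3 -0.4 -0.5] op 0.009 J [-31.  41.  89.   0.  49. -41.]
slide needed [-13.9  18.2  -0.1]
twist needed [ 0.0035  0.0029 -0.0018]
```

View pics/a3w.png

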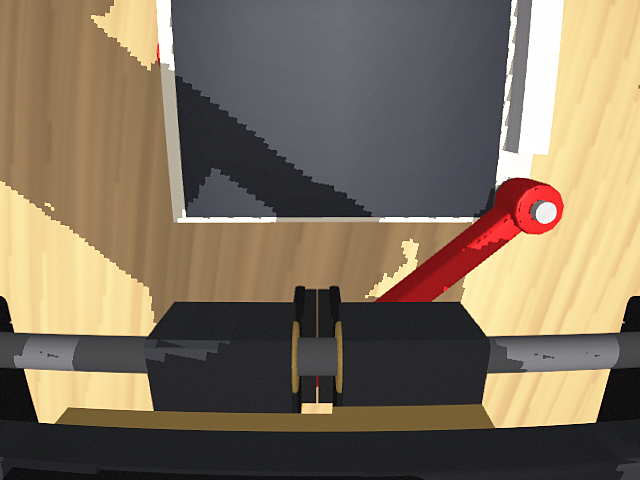

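Call:
carry_out(grip=[-1, -1, -1, -1, -1, -1, -1, -1, -1], slide=[[-8, 8, 0], [-8, 9, 0], [-7, 9, 0], [-6, 9, 0], [-5, 9, 0], [-4, 9, 0], [-3, 9, 0], [-2, 9, 0], [0, 0, 0]], twist=[[0, 0, 0], [0, 0, 0], [0, 0, 0], [0, 0, 0], [0, 0, 0], [0, 0, 0], [0, 0, 0], [0, 0, 0], [0, 0, 0]])

```text
time_s: 5.9
position: [0.6627, -0.2425, 0.0674]
tcp_rot: [[-0.188, 0.982, -0.004], [0.982, 0.188, 0.002], [0.003, -0.004, -1.0]]
force: [-0.2, -0.5, 0.3]
opening: 0.004
```

Run:
```python
from g import *
need(fing(1.85),69)
c=bot.capture("wrist");cv2.imwrite("pics/a4w.png",c["color"][:,:,::-1])
```

```text
t 5.9 tcp [ 662.7 -242.5   67.4] L [  56.6 -239.9] yawL 90.01 tilt [-0.0041  0.0024] F [-0.2 -0.5  0.3] op 0.004 J [-29.  47.  76.   0.  58. -40.]
slide needed [ 2.2  9.7 -1.7]
twist needed [-0.0036 -0.0031  0.0001]
```

View pics/a4w.png

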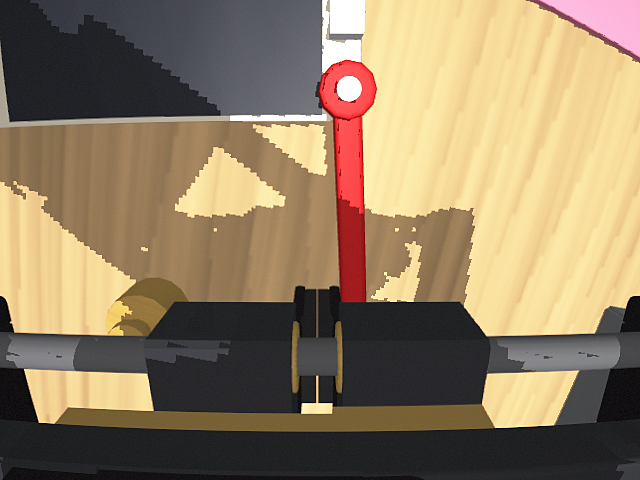

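Call:
carry_out(grip=[-1, -1, -1, -1], slide=[[1, 6, -1], [1, 6, 0], [1, 6, 0], [0, 0, 0]], twist=[[0, 0, 0], [0, 0, 0], [0, 0, 0], [0, 0, 0]])

```text
time_s: 6.35
position: [0.6756, -0.2375, 0.0681]
tcp_rot: [[-0.19, 0.982, -0.016], [0.982, 0.19, -0.0], [0.003, -0.016, -1.0]]
force: [-0.6, -1.1, 0.9]
opening: 0.005
```

Call:
carry_out(grip=[-1, -1, -1], slide=[[1, 5, 0], [0, 5, 0], [0, 0, 0]], twist=[[0, 0, 0], [0, 0, 0], [0, 0, 0]])

```text
time_s: 6.65
position: [0.6751, -0.2376, 0.0682]
tcp_rot: [[-0.193, 0.98, -0.041], [0.981, 0.193, -0.004], [0.004, -0.041, -0.999]]
force: [-0.1, -0.4, 0.3]
opening: 0.004
```

Run:
```python
from g import *
need(fing(1.85),69)
c=bot.capture("wrist");cv2.imwrite("pics/a5w.png",c["color"][:,:,::-1])
```

```text
t 6.65 tcp [ 675.1 -237.6   68.2] L [  69.6 -237.5] yawL 90.31 tilt [-0.0409 -0.0037] F [-0.1 -0.4  0.3] op 0.004 J [-28.  48.  72.  -1.  62. -38.]
slide needed [-0.3 -3.4 -0.7]
twist needed [-0.0409 -0.0042  0.0055]
```

View pics/a5w.png

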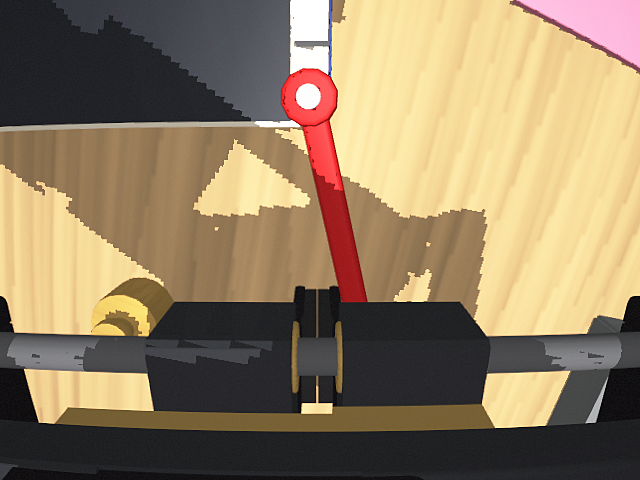

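```bash
cat > bar.py <<'E'
from g import *
def bar():
    s=bot.read_state();c=wristpose(bot.capture("wrist"),s);im=c["color"].astype(int);r,g,b=im[...,0],im[...,1],im[...,2]
    m=big((r>90)&(g<60)&(b<60)); P=onplane(c,rect(m),.079)[:,:2]*1000
    L=np.array([toL(p) for p in P]);k=L[:,1]<-170
    rows=[];ys=np.arange(L[k][:,1].min()+5,-172,4)
    for y in ys:
        q=L[abs(L[:,1]-y)<2.5][:,0];rows.append((q.min()+q.max())/2)
    a=np.polyfit(ys,rows,1);print("bar theta",np.pi/2+np.arctan(-a[0]),"x at y=-150",np.polyval(a,-150),"width?",q.max()-q.min(),"y range",ys[0],L[:,1].max());return c
if __name__=="__main__":bar()
E
python3 bar.py
```

```text
bar theta 1.7998772631552393 x at y=-150 67.3692798198802 width? 10.816116942668373 y range -223.99821507107816 -143.41361260781002
```

Call:
carry_out(grip=[-1, -1, -1, -1, -1, -1, -1], slide=[[0, -8, 0], [0, -10, 0], [0, 0, -20], [0, 0, -30], [0, 0, -30], [0, 0, -25], [0, 0, 0]], twist=[[0, 0, 0], [-0.04, 0, 0], [0, 0, 0], [0, 0, 0], [0, 0, 0], [0, 0, 0], [0, 0, 0]])

```text
time_s: 7.45
position: [0.6599, -0.2383, 0.1755]
tcp_rot: [[-0.192, 0.981, 0.011], [0.981, 0.192, 0.009], [0.006, 0.013, -1.0]]
force: [0.1, -1.0, -0.2]
opening: 0.007
```

Run:
```python
from g import *
need((-13,128),160)
```

```text
t 7.45 tcp [ 659.9 -238.3  175.5] L [  54.5 -235.3] yawL 90.27 tilt [0.0115 0.0086] F [ 0.1 -1.  -0.2] op 0.007 J [-29.  39.  73.   1.  68. -41.]
slide needed [363.5 -66.   17. ]
twist needed [ 0.0129 -0.0062  0.0047]
```

Call:
carry_out(grip=[-1, -1, -1, 0, 0, 0, 0, 0, 0, 0, 0, 0], slide=[[35, -7, 0], [35, -7, 0], [35, -7, 0], [35, -7, 0], [35, -7, 0], [35, -7, 0], [35, -7, 0], [35, -7, 0], [35, -7, 0], [35, -5, 0], [14, 0, 0], [0, 0, 0]], twist=[[0.013, -0.006, 0.005], [0, 0, 0], [0, 0, 0], [0, 0, 0], [0, 0, 0], [0, 0, 0], [0, 0, 0], [0, 0, 0], [0, 0, 0], [0, 0, 0], [0, 0, 0], [0, 0, 0]])

```text
time_s: 8.65
position: [0.5183, 0.1219, 0.1646]
tcp_rot: [[-0.182, 0.983, 0.003], [0.983, 0.182, 0.006], [0.005, 0.004, -1.0]]
force: [-0.1, -0.8, -0.4]
opening: 0.494
```

Run:
```python
from g import *
need((-13,128),75)
c=bot.capture("scene");cv2.imwrite("pics/b1.png",c["color"][:,:,::-1])
```

```text
t 8.65 tcp [518.3 121.9 164.6] L [-17.  145.1] yawL 89.69 tilt [0.0025 0.006 ] F [-0.1 -0.8 -0.4] op 0.494 J [  1.  28.  99.   0.  53. -10.]
slide needed [-17.5   3.8  89.5]
twist needed [ 0.0036 -0.0054 -0.0055]
```

View pics/b1.png

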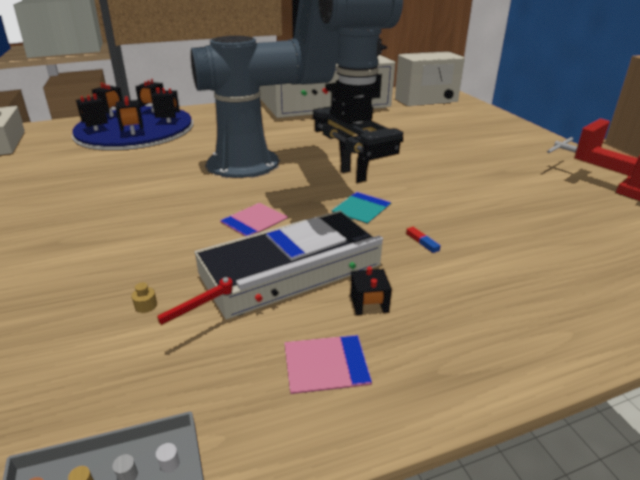

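Call:
carry_out(grip=[0, 0, 0, 0, 0, 0, 0], slide=[[-9, 2, 0], [-7, 2, 15], [0, 0, 25], [0, 0, 25], [0, 0, 15], [0, 0, 5], [0, 0, 0]], twist=[[0.004, -0.005, -0.005], [0, 0, 0], [0, 0, 0], [0, 0, 0], [0, 0, 0], [0, 0, 0], [0, 0, 0]])

```text
time_s: 9.4
position: [0.5366, 0.0919, 0.0769]
tcp_rot: [[-0.175, 0.984, 0.011], [0.984, 0.176, -0.005], [-0.007, 0.01, -1.0]]
force: [0.8, 0.2, 0.3]
opening: 0.499
```

Run:
```python
from g import *
need((-13,125),62)
c=bot.capture("wrist");cv2.imwrite("pics/b2.png",c["color"][:,:,::-1])
```

```text
t 9.4 tcp [536.6  91.9  76.9] L [ -4.6 112.1] yawL 89.31 tilt [ 0.0108 -0.0048] F [0.8 0.2 0.3] op 0.499 J [ -2.  36. 101.  -0.  42. -12.]
slide needed [12.9 -8.7 14.7]
twist needed [ 0.0098  0.0067 -0.0121]
```

View pics/b2.png

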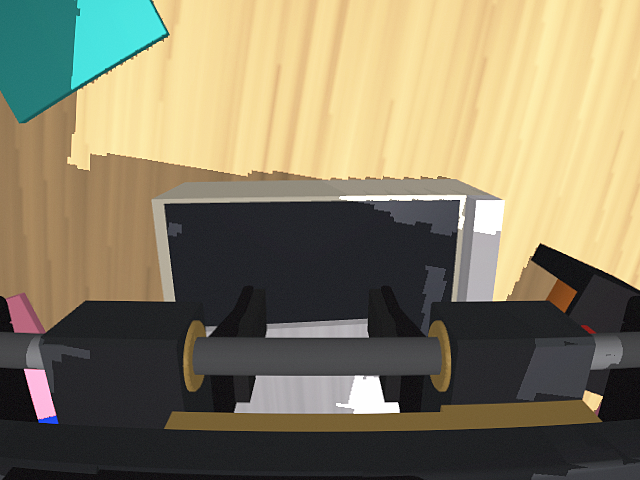

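Call:
carry_out(grip=[0, 0, 0, 0, 0], slide=[[8, -5, -2], [7, -4, 0], [2, 0, 0], [0, 0, 0], [0, 0, 0]], twist=[[0.01, 0.007, -0.012], [0, 0, 0], [0, 0, 0], [0, 0, 0], [0, 0, 0]])

```text
time_s: 9.95
position: [0.5261, 0.1081, 0.0826]
tcp_rot: [[-0.189, 0.982, 0.006], [0.982, 0.189, 0.0], [-0.001, 0.006, -1.0]]
force: [-0.0, -0.4, 0.1]
opening: 0.499
```

Run:
```python
from g import *
need((-13,125),62)
```

```text
t 9.95 tcp [526.1 108.1  82.6] L [-12. 130.] yawL 90.08 tilt [0.0059 0.0005] F [-0.  -0.4  0.1] op 0.499 J [ -0.  35. 102.   0.  42. -11.]
slide needed [-5.  -1.1 20.6]
twist needed [0.0059 0.0006 0.0013]
```

Good. Descend gently to 65, then feel for the ledge.

Call:
carry_out(grip=[0, 0, 0, 0, 0], slide=[[0, 0, 6], [0, 0, 6], [0, 0, 4], [0, 0, 1], [0, 0, 0]], twist=[[0.006, 0, 0], [0, 0, 0], [0, 0, 0], [0, 0, 0], [0, 0, 0]])

```text
time_s: 10.45
position: [0.5262, 0.1082, 0.0639]
tcp_rot: [[-0.189, 0.982, -0.0], [0.982, 0.189, -0.001], [-0.001, -0.001, -1.0]]
force: [-0.4, 0.4, 0.3]
opening: 0.499
```

Run:
```python
from g import *
need((-13,125),62)
```

```text
t 10.45 tcp [526.2 108.2  63.9] L [-11.8 130.1] yawL 90.11 tilt [-0.0005 -0.0009] F [-0.4  0.4  0.3] op 0.499 J [ -0.  37. 102.  -0.  41. -11.]
slide needed [-5.1 -1.2  1.9]
twist needed [-0.0006  0.0008  0.0019]
```

Call:
carry_out(grip=[0, 0, 0, 0, 0, 0, 0], slide=[[0, -1, 1], [0, 0, 0.7], [-4, 0, 0], [-4, 0, 0], [-4, 0, 0], [0, 0, 0], [0, 0, 0]], twist=[[0, 0, 0.002], [0, 0, 0], [0, 0, 0], [0, 0, 0], [0, 0, 0], [0, 0, 0], [0, 0, 0]])

```text
time_s: 11.15
position: [0.528, 0.0946, 0.0623]
tcp_rot: [[-0.186, 0.982, 0.0], [0.982, 0.186, -0.001], [-0.001, 0.0, -1.0]]
force: [-1.0, -0.2, -0.6]
opening: 0.496
```

Run:
```python
from g import *
need((-13,-60),62.5)
```

```text
t 11.15 tcp [528.   94.6  62.3] L [-12.6 116.4] yawL 89.94 tilt [ 0.0003 -0.001 ] F [-1.  -0.2 -0.6] op 0.496 J [ -2.  38. 102.  -0.  40. -12.]
slide needed [-176.4   -0.2   -0. ]
twist needed [ 0.0001  0.0011 -0.0011]
```

Steady. Push on at about 6 mm per row.

Call:
carry_out(grip=[0, 0, 0, 0, 0, 0, 0, 0], slide=[[-5, 0, 0], [-6, 0, 0], [-6, 0, 0], [-6, 0, 0], [-6, 0, 0], [-5, 0, 0], [-3, 0, 0], [0, 0, 0]], twist=[[0, 0, 0], [0, 0, 0], [0, 0, 0], [0, 0, 0], [0, 0, 0], [0, 0, 0], [0, 0, 0], [0, 0, 0]])

```text
time_s: 11.95
position: [0.535, 0.0557, 0.0624]
tcp_rot: [[-0.185, 0.983, -0.001], [0.983, 0.185, 0.001], [0.001, -0.0, -1.0]]
force: [-0.2, 1.5, 0.5]
opening: 0.5
```

Run:
```python
from g import *
need((-13,-60),62.5)
c=bot.capture("scene");cv2.imwrite("pics/b3.png",cv2.resize(c["color"][170:330,150:430],None,fx=2.8,fy=2.8)[:,:,::-1])
c=bot.capture("wrist");cv2.imwrite("pics/b3w.png",c["color"][:,:,::-1])
c=bot.capture("top");cv2.imwrite("pics/b3t.png",c["color"][:,:,::-1])
```

```text
t 11.95 tcp [535.   55.7  62.4] L [-13.   76.9] yawL 89.86 tilt [-0.0006  0.0006] F [-0.2  1.5  0.5] op 0.5 J [ -6.  38. 102.   0.  41. -17.]
slide needed [-136.9    0.3   -0.2]
twist needed [-0.0005 -0.0007 -0.0024]
```

View pics/b3.png

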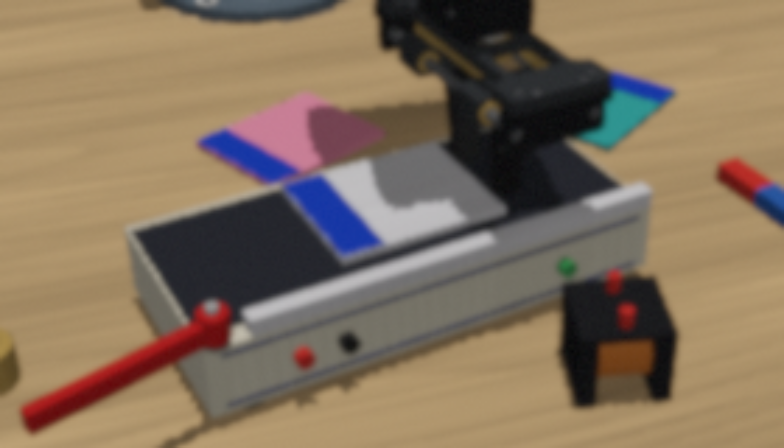

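View pics/b3t.png

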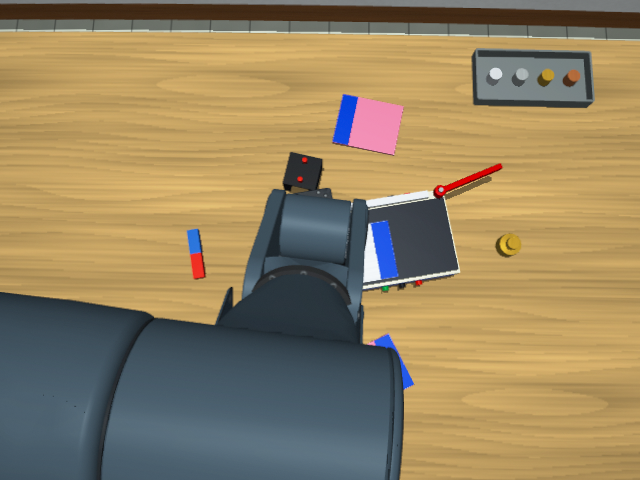

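View pics/b3w.png

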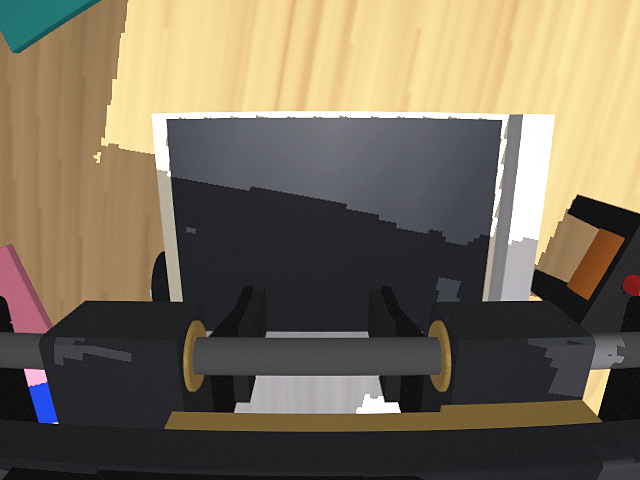

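```bash
cat > bl.py <<'E'
from g import *
def blue(name="top"):
    c=bot.capture(name);im=c["color"].astype(int)
    b=(im[...,2]>im[...,0]+60)&(im[...,2]>im[...,1]+50)
    # near the ledge only
    uv=np.array([toW(q) for q in[(-85,40),(75,40),(75,-215),(-85,-215)]])/1000
    pol=proj(c,np.c_[uv,np.full(4,.066)]);k=np.zeros(b.shape,np.uint8);cv2.fillPoly(k,[np.int32(pol)],1)
    m=big(b&(k>0));P=onplane(c,rect(m),.066)[:,:2]*1000
    q=cv2.minAreaRect(np.float32([toL(p) for p in P]));B=cv2.boxPoints(q)
    print(name,"blue quad L",B.round(1).tolist(),"size",np.round(q[1],1),"ang",round(q[2],2));return B
if __name__=="__main__":
    blue();blue("scene");need((-13,-60),62.5)
E
python3 bl.py
```

```text
top blue quad L [[-65.69999694824219, -22.0], [-65.69999694824219, -53.0], [33.70000076293945, -53.0], [33.70000076293945, -21.899999618530273]] size [99.4 31.1] ang 0.04
scene blue quad L [[-64.5999984741211, -54.5], [32.400001525878906, -54.79999923706055], [32.400001525878906, -25.600000381469727], [-64.5, -25.399999618530273]] size [29.2 97. ] ang 89.85
t 12.2 tcp [535.   56.2  62.4] L [-13.   77.4] yawL 89.92 tilt [-0.0005  0.0004] F [-0.  -1.5 -1.7] op 0.502 J [ -6.  38. 102.   0.  41. -17.]
slide needed [-137.4    0.2   -0.2]
twist needed [-0.0004 -0.0004 -0.0013]
```

Call:
carry_out(grip=[0, 0, 0, 0, 0, 0, 0, 0, 0, 0, 0, 0], slide=[[-4, 0, 0], [-6, 0, 0], [-6, 0, 0], [-6, 0, 0], [-6, 0, 0], [-6, 0, 0], [-6, 0, 0], [-6, 0, 0], [-6, 0, 0], [-5, 0, 0], [-3, 0, 0], [0, 0, 0]], twist=[[0, 0, 0], [0, 0, 0], [0, 0, 0], [0, 0, 0], [0, 0, 0], [0, 0, 0], [0, 0, 0], [0, 0, 0], [0, 0, 0], [0, 0, 0], [0, 0, 0], [0, 0, 0]])

```text
time_s: 13.4
position: [0.5464, -0.0073, 0.0623]
tcp_rot: [[-0.185, 0.983, -0.002], [0.983, 0.185, 0.002], [0.002, -0.002, -1.0]]
force: [-0.1, 1.5, 1.1]
opening: 0.496
```

```bash
python3 bl.py
```

```text
top blue quad L [[-69.80000305175781, -114.5], [21.200000762939453, -132.8000030517578], [25.200000762939453, -112.5], [-65.69999694824219, -94.30000305175781]] size [20.6 92.7] ang 78.64
scene blue quad L [[-64.0, -118.5999984741211], [32.0, -118.80000305175781], [32.099998474121094, -89.5999984741211], [-63.900001525878906, -89.30000305175781]] size [29.3 96. ] ang 89.84
t 13.5 tcp [546.4  -7.2  62.3] L [-13.6  13. ] yawL 89.91 tilt [-0.0017  0.0014] F [0.1 0.1 0.6] op 0.501 J [-13.  38. 101.   0.  41. -23.]
slide needed [-72.9   0.7  -0.3]
twist needed [-0.0014 -0.0017 -0.0016]
```

Call:
carry_out(grip=[0, 0, 0, 0, 0, 0, 0, 0, 0, 0, 0, 0], slide=[[-4, 0, 0], [-6, 0, 0], [-6, 0, 0], [-6, 0, 0], [-6, 0, 0], [-6, 0, 0], [-6, 0, 0], [-6, 0, 0], [-6, 0, 0], [-5, 0, 0], [-3, 0, 0], [0, 0, 0]], twist=[[0, 0, 0], [0, 0, 0], [0, 0, 0], [0, 0, 0], [0, 0, 0], [0, 0, 0], [0, 0, 0], [0, 0, 0], [0, 0, 0], [0, 0, 0], [0, 0, 0], [0, 0, 0]])

```text
time_s: 14.7
position: [0.5579, -0.0707, 0.0622]
tcp_rot: [[-0.186, 0.983, -0.003], [0.983, 0.186, 0.003], [0.003, -0.002, -1.0]]
force: [-0.4, 2.7, 1.2]
opening: 0.499
```

```bash
python3 bl.py
python3 - <<'E'
from g import *
c=bot.capture("scene");cv2.imwrite("pics/b4.png",cv2.resize(c["color"][170:330,150:430],None,fx=2.8,fy=2.8)[:,:,::-1])
E
```

```text
Traceback (most recent call last):
  File "bl.py", line 12, in <module>
    blue();blue("scene");need((-13,-60),62.5)
    ~~~~^^
  File "bl.py", line 8, in blue
    m=big(b&(k>0));P=onplane(c,rect(m),.066)[:,:2]*1000
  File "h.py", line 18, in big
    n,l,st,ce=cv2.connectedComponentsWithStats(m.astype(np.uint8));i=1+np.argmax(st[1:,4]);return l==i
                                                                       ~~~~~~~~~^^^^^^^^^^
ValueError: attempt to get argmax of an empty sequence
```

View pics/b4.png

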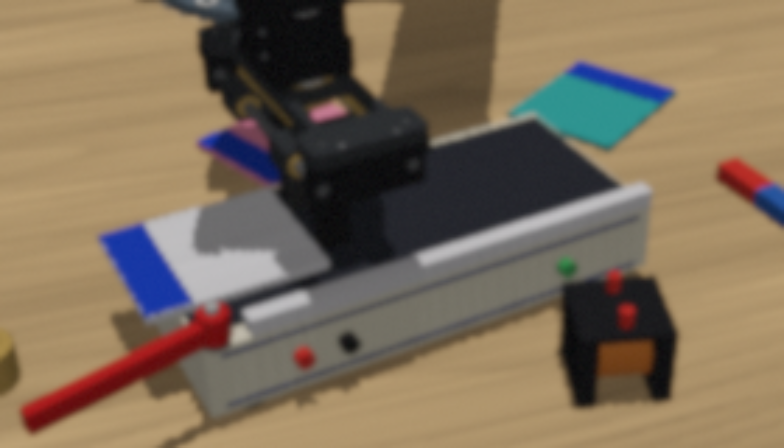

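```bash
sed -i 's/blue();blue("scene")/blue("scene")/' bl.py; python3 bl.py
```

```text
scene blue quad L [[-64.9000015258789, -182.1999969482422], [31.299999237060547, -182.8000030517578], [31.5, -154.1999969482422], [-64.69999694824219, -153.5]] size [28.7 96.2] ang 89.59
t 14.85 tcp [557.9 -70.5  62.1] L [-14.2 -51.4] yawL 89.95 tilt [-0.0028  0.002 ] F [ 0.3 -0.2 -0.5] op 0.497 J [-19.  39.  98.   0.  43. -29.]
slide needed [-8.6  1.2 -0.4]
twist needed [-0.0024 -0.0025 -0.0008]
```

Call:
carry_out(grip=[0, 0, 0, 0, 0], slide=[[-3, 0, 0], [-3, 0, 0], [-2, 0, 0], [0, 0, 0], [0, 0, 0]], twist=[[0, 0, 0], [0, 0, 0], [0, 0, 0], [0, 0, 0], [0, 0, 0]])

```text
time_s: 15.35
position: [0.559, -0.0778, 0.0621]
tcp_rot: [[-0.187, 0.982, -0.004], [0.982, 0.187, 0.003], [0.004, -0.003, -1.0]]
force: [-0.5, 2.5, 1.6]
opening: 0.498
```

```bash
python3 bl.py
```

```text
scene blue quad L [[-64.80000305175781, -161.10000610351562], [-64.80000305175781, -189.60000610351562], [30.899999618530273, -189.5], [30.799999237060547, -160.89999389648438]] size [95.6 28.6] ang 0.1
t 15.4 tcp [559.  -77.8  62.1] L [-14.4 -58.8] yawL 89.99 tilt [-0.0038  0.0032] F [-0.9  2.3  1.6] op 0.502 J [-19.  39.  98.   0.  43. -30.]
slide needed [-1.2  1.4 -0.4]
twist needed [-0.0032 -0.0038 -0.0002]
```

Call:
carry_out(grip=[0, 0, 0, 0, 0, 0, 0, 0, 0, 0, 0, 0], slide=[[5, 0, 0], [12, 0, 0], [15, 0, -5], [5, 0, -25], [0, 0, -35], [0, 0, -35], [25, 0, 0], [35, 0, 0], [35, 0, 0], [35, 0, 0], [35, 0, 0], [0, 0, 0]], twist=[[0, 0, 0], [0, 0, 0], [0, 0, 0], [0, 0, 0], [0, 0, 0], [0, 0, 0], [0, 0, 0], [0, 0, 0], [0, 0, 0], [0, 0, 0], [0, 0, 0], [0, 0, 0]])

```text
time_s: 16.6
position: [0.5168, 0.1364, 0.1695]
tcp_rot: [[-0.192, 0.981, 0.001], [0.981, 0.192, 0.001], [0.001, 0.001, -1.0]]
force: [0.0, -0.3, 0.3]
opening: 0.498
```

```bash
python3 bl.py;python3 -c "
from bl import *
blue()
c=bot.capture('top');cv2.imwrite('pics/c1.png',c['color'][:,:,::-1])"
```

```text
scene blue quad L [[-64.9000015258789, -189.39999389648438], [30.799999237060547, -189.6999969482422], [30.899999618530273, -161.10000610351562], [-64.80000305175781, -160.8000030517578]] size [28.6 95.7] ang 89.79
t 16.65 tcp [517.5 134.8 169.5] L [-15.4 157.9] yawL 90.24 tilt [0.0018 0.0005] F [-0.2  0.2  1. ] op 0.501 J [ 3. 27. 98.  0. 54. -8.]
slide needed [-217.9    1.2  107. ]
twist needed [ 0.0018 -0.0002  0.0042]
top blue quad L [[-67.0, -187.60000610351562], [32.20000076293945, -187.6999969482422], [32.29999923706055, -157.1999969482422], [-66.9000015258789, -157.10000610351562]] size [30.5 99.2] ang 89.92
```

View pics/c1.png

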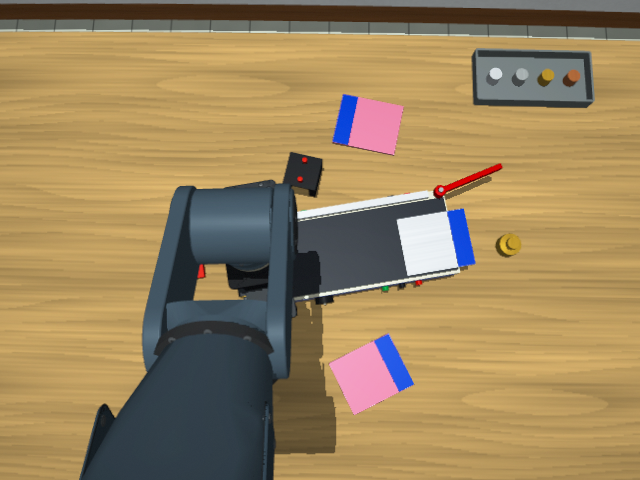

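Run:
```python
from g import *
c=bot.capture("top");o=c["color"][175:300,380:520]
cv2.imwrite("pics/c2.png",cv2.resize(o,None,fx=5.4,fy=4.6,interpolation=0)[:560,:,::-1])
s=bot.capture("scene");o=s["color"][215:320,170:270]
cv2.imwrite("pics/c3.png",cv2.resize(o,None,fx=5.5,fy=5.5,interpolation=0)[:,:,::-1])
for n,cc in(("top",c),("scene",s)):
    for q in [(-80,-160),(-70,-160),(38,-160),(50,-160),(70,-160)]:
        print(n,q,proj(cc,np.r_[toW(q)/1000,.06]).round(1))
```

```text
top (-80, -160) [[460.3 274.1]]
top (-70, -160) [[459.1 268.4]]
top (38, -160) [[446.3 208.1]]
top (50, -160) [[444.9 201.5]]
top (70, -160) [[442.6 190.7]]
scene (-80, -160) [[194.9 249.6]]
scene (-70, -160) [[196.5 252.2]]
scene (38, -160) [[216.5 283.5]]
scene (50, -160) [[218.9 287.4]]
scene (70, -160) [[223.2 294.1]]
```

View pics/c2.png

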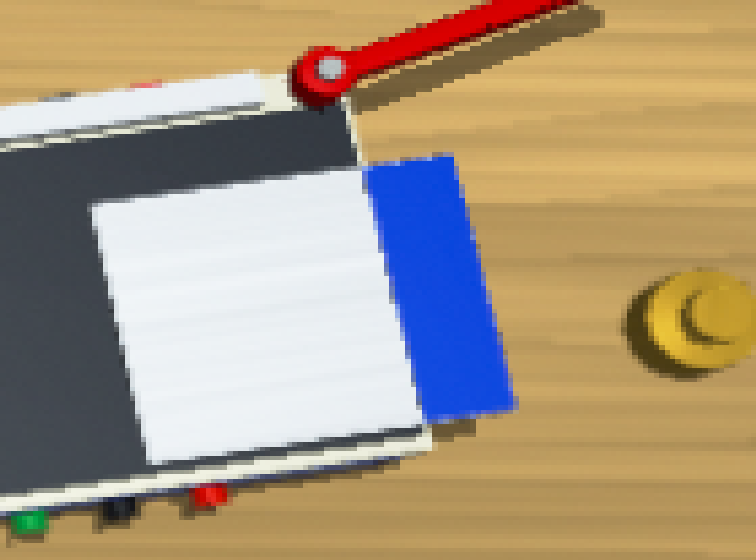

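View pics/c3.png

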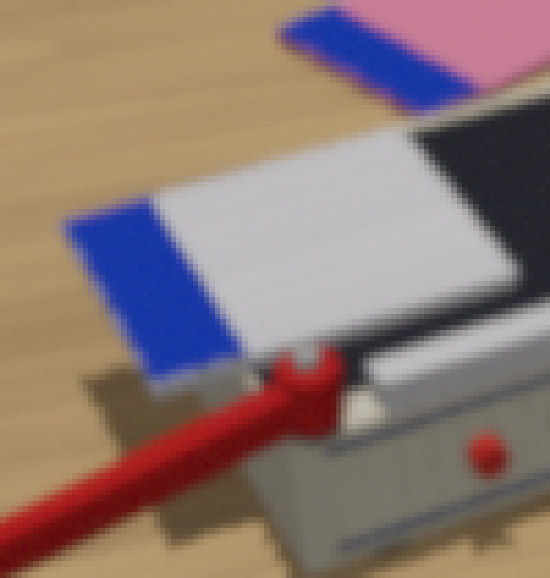

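Both views, compared with the ledge edge in the same picture, put the overhang at about 27 mm. I'll go back and nudge the plate about 3 mm more.

Call:
carry_out(grip=[0, 0, 0, 0, 0, 0, 0, 0, 0], slide=[[-25, 0, 0], [-35, 0, 0], [-35, 0, 0], [-35, 0, 0], [-28, 0, 0], [-5, 0, 0], [0, 0, 10], [0, 0, 0], [0, 0, 0]], twist=[[0, 0, 0], [0, 0, 0], [0, 0, 0], [0, 0, 0], [0, 0, 0], [0, 0, 0], [0, 0, 0], [0, 0, 0], [0, 0, 0]])

```text
time_s: 17.75
position: [0.5509, -0.0435, 0.1576]
tcp_rot: [[-0.172, 0.985, 0.003], [0.985, 0.172, -0.0], [-0.001, 0.003, -1.0]]
force: [0.5, 0.9, 0.4]
opening: 0.499
```

```bash
python3 -c "
from g import *
need((-15,-40),66)"
```

```text
t 17.75 tcp [550.9 -43.5 157.6] L [-16.  -23.5] yawL 89.1 tilt [ 0.0028 -0.0005] F [0.5 0.9 0.4] op 0.499 J [-16.  30.  96.   0.  54. -26.]
slide needed [-16.4   1.   91.7]
twist needed [ 0.0027  0.001  -0.0157]
```

Call:
carry_out(grip=[0, 0, 0, 0, 0, 0, 0], slide=[[0, 1, 15], [0, 0, 25], [0, 0, 25], [0, 0, 15], [0, 0, 4], [0, 0, 0], [0, 0, 0]], twist=[[0.003, 0.001, -0.016], [0, 0, 0], [0, 0, 0], [0, 0, 0], [0, 0, 0], [0, 0, 0], [0, 0, 0]])

```text
time_s: 18.45
position: [0.5507, -0.0363, 0.0675]
tcp_rot: [[-0.201, 0.98, -0.003], [0.98, 0.201, 0.002], [0.002, -0.002, -1.0]]
force: [0.6, 1.0, -0.2]
opening: 0.5
```

```bash
python3 -c "
from g import *
need((-14.5,-52),62.3)"
```

```text
t 18.45 tcp [550.7 -36.3  67.5] L [-14.8 -16.4] yawL 90.79 tilt [-0.0028  0.0015] F [ 0.6  1.  -0.2] op 0.5 J [-15.  38. 100.   0.  43. -27.]
slide needed [-35.6  -0.2   5.2]
twist needed [-0.0024 -0.002   0.0138]
```

Call:
carry_out(grip=[0, 0, 0, 0, 0, 0, 0, 0], slide=[[0, 0, 3], [0, 0, 1.5], [-8, 0, 0], [-10, 0, 0], [-8, 0, 0], [-4, 0, 0], [0, 0, 0], [0, 0, 0]], twist=[[-0.002, -0.002, 0.013], [0, 0, 0], [0, 0, 0], [0, 0, 0], [0, 0, 0], [0, 0, 0], [0, 0, 0], [0, 0, 0]])

```text
time_s: 19.25
position: [0.5595, -0.0701, 0.0659]
tcp_rot: [[-0.186, 0.982, 0.007], [0.983, 0.186, -0.003], [-0.004, 0.006, -1.0]]
force: [-0.1, -0.7, 0.5]
opening: 0.501
```

```bash
python3 -c "
from g import *
need((-14.5,-62),62.3)"
```

```text
t 19.25 tcp [559.5 -70.1  65.9] L [-12.6 -51.2] yawL 89.93 tilt [ 0.0069 -0.0026] F [-0.1 -0.7  0.5] op 0.501 J [-18.  38.  98.  -0.  43. -29.]
slide needed [-10.8  -1.9   3.6]
twist needed [ 0.0063  0.0038 -0.0012]
```

Call:
carry_out(grip=[0, 0, 0, 0], slide=[[0, -1.5, 2], [0, 0, 1.5], [0, 0, 0.5], [0, 0, 0]], twist=[[0.006, 0.004, 0], [0, 0, 0], [0, 0, 0], [0, 0, 0]])

```text
time_s: 19.65
position: [0.5573, -0.0697, 0.0613]
tcp_rot: [[-0.187, 0.982, -0.001], [0.982, 0.187, 0.001], [0.001, -0.001, -1.0]]
force: [-0.2, 0.6, 0.7]
opening: 0.501
```

```bash
python3 -c "
from g import *
need((-14.5,-62),62.3)"
```

```text
t 19.65 tcp [557.3 -69.7  61.3] L [-14.6 -50.4] yawL 89.97 tilt [-0.0014  0.001 ] F [-0.2  0.6  0.7] op 0.501 J [-19.  39.  98.   0.  43. -29.]
slide needed [-11.6   0.1  -1. ]
twist needed [-0.0012 -0.0012 -0.0006]
```

Call:
carry_out(grip=[0, 0, 0, 0, 0, 0], slide=[[0, 0, -1], [-4, 0, 0], [-4, 0, 0], [-3, 0, 0], [0, 0, 0], [0, 0, 0]], twist=[[0, 0, 0], [0, 0, 0], [0, 0, 0], [0, 0, 0], [0, 0, 0], [0, 0, 0]])

```text
time_s: 20.25
position: [0.5592, -0.0806, 0.0623]
tcp_rot: [[-0.187, 0.982, -0.002], [0.982, 0.187, 0.002], [0.003, -0.002, -1.0]]
force: [0.5, 1.8, 0.3]
opening: 0.501
```

```bash
python3 -c "
from bl import *
need((-14.5,-62),62.3);blue('scene')"
```

```text
t 20.25 tcp [559.2 -80.6  62.3] L [-14.8 -61.5] yawL 89.96 tilt [-0.0022  0.0022] F [0.5 1.8 0.3] op 0.501 J [-20.  39.  98.   0.  43. -30.]
slide needed [-0.5  0.3 -0. ]
twist needed [-0.0018 -0.0025 -0.0006]
scene blue quad L [[-65.0, -191.89999389648438], [31.200000762939453, -192.6999969482422], [31.399999618530273, -163.89999389648438], [-64.80000305175781, -163.10000610351562]] size [28.8 96.2] ang 89.52
```

Moved about 2.8 mm. Retreat and check.

Call:
carry_out(grip=[0, 0, 0, 0, 0, 0, 0, 0, 0, 0, 0, 0], slide=[[5, 0, 0], [12, 0, 0], [15, 0, -5], [5, 0, -25], [0, 0, -35], [0, 0, -35], [25, 0, 0], [35, 0, 0], [35, 0, 0], [35, 0, 0], [35, 0, 0], [0, 0, 0]], twist=[[0, 0, 0], [0, 0, 0], [0, 0, 0], [0, 0, 0], [0, 0, 0], [0, 0, 0], [0, 0, 0], [0, 0, 0], [0, 0, 0], [0, 0, 0], [0, 0, 0], [0, 0, 0]])

```text
time_s: 21.5
position: [0.5152, 0.136, 0.1702]
tcp_rot: [[-0.192, 0.981, -0.0], [0.981, 0.192, 0.003], [0.004, 0.0, -1.0]]
force: [-1.1, -0.8, 0.4]
opening: 0.497
```

```bash
python3 -c "
from bl import *
st();blue('scene');blue('top')
c=bot.capture('top')
cv2.imwrite('pics/d1.png',cv2.resize(c['color'][175:300,380:520],None,fx=5.4,fy=4.6,interpolation=0)[:,:,::-1])
s=bot.capture('scene');cv2.imwrite('pics/d2.png',s['color'][:,:,::-1])"
```

```text
t 21.5 tcp [515.2 136.  170.2] L [-17.5 159.5] yawL 90.25 tilt [-0.0004  0.0035] F [-1.1 -0.8  0.4] op 0.497 J [ 3. 27. 98.  0. 54. -9.]
scene blue quad L [[-65.0, -191.89999389648438], [31.200000762939453, -192.6999969482422], [31.399999618530273, -163.89999389648438], [-64.80000305175781, -163.10000610351562]] size [28.8 96.2] ang 89.54
top blue quad L [[-67.0, -159.89999389648438], [-67.0, -190.3000030517578], [32.29999923706055, -190.3000030517578], [32.29999923706055, -159.89999389648438]] size [99.2 30.4] ang 0.02
```

View pics/d1.png

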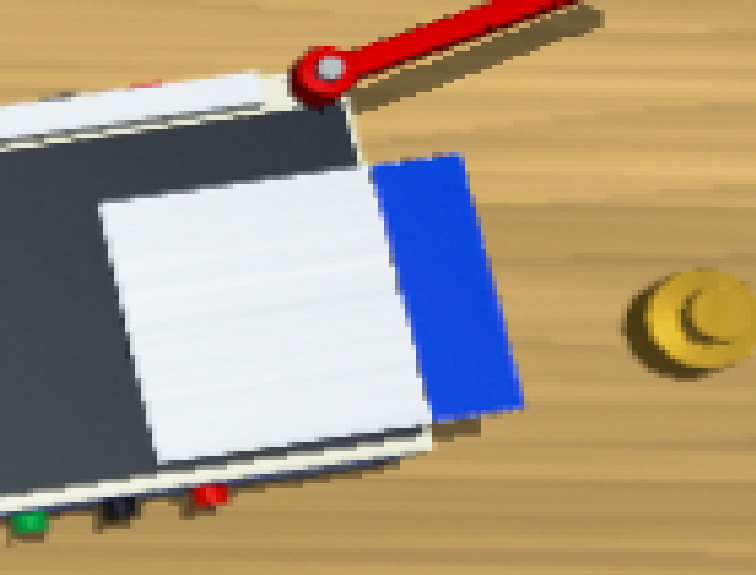

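View pics/d2.png

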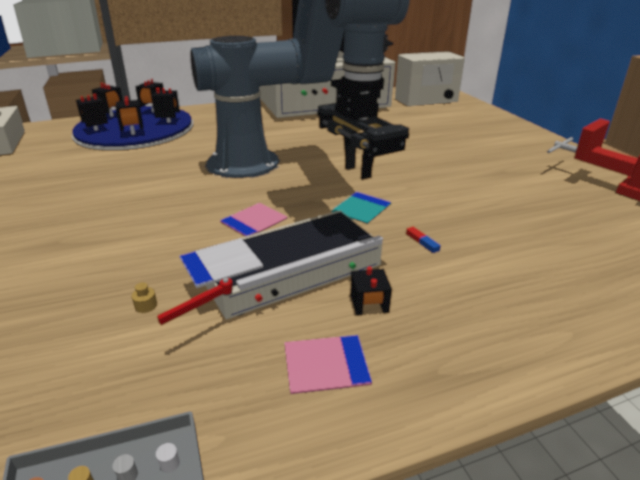

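The blue/silver line now lies on the ledge end. The plate is square and the bar is aside. The coil, weight and magnet show at the same pixels as at the start.

```bash
python3 -c "
from rig import bot
print(bot.hand_in())"
```

```text
the job is handed in; nothing more can be done
None
```

I swung the red stop bar fully aside, then pushed the aluminium plate along the ledge until its blue band stuck out past the open end. The job is handed in, at about 21.5 s of the 64 s allowed.

- **Stop bar:** I pushed it with the shut fingers to its limit; it measured 1.80 rad in the wrist view.
- **Plate:** I pushed it from behind with both fingers. The first push left it about 27 mm out, so I went back and nudged it about 3 mm more.
- **Overhang:** In the last top view the blue band reaches from y = -160 to -190 mm in the ledge frame, so it sticks out about 30 mm. The plate is square to within about 0.1° there.
- **Disagreement:** The scene camera puts the front edge at about -192 mm and the plate about 0.5° off square. It also drew the ledge end some 2–3 mm further out, so the overhang still comes to about 30 mm, within the 2 mm calibration.
- **Everything else:** In the last pictures the coil, weight and magnet look unmoved. At hand-in the gripper was clear, about 170 mm above the table.

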